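# Work the sticking shutter of the paint case shut and bolt it

### The job

Shut the paint case: slide its blue shutter away from the robot's side along its sticky track until both ends are fully home against the end stop, then slide the red-knobbed bolt fully across so that it bars the right-hand orange knob. The shutter racks and wedges if one end gets ahead, so work its two knobs by turns and never press on it with more than 30 N. Leave the bottle, the cup and the tin where they stand.

Things in the scene. Friction and masses are not known exactly. Their poses are not given: they have to be found in the camera images.
- case: Low open wooden case fixed to the table, 280 (x) x 440 (y) x 87 mm high, origin under its centre on the table. Its +x points away from the robot (yaw up to 0.2 rad either way), +y to the left. The shutter runs along x on ledges 66 mm high, held down by lips over its ends. The end stop's face is at x = 115 mm. See bridge for the middle.
- bridge (a point): Top centre of the aluminium bridge, 92.5 mm above the table at the case's centre. The bridge is 160 mm wide (case y -80 to 80 mm) and runs along x over the whole track, so that the shutter's middle is out of reach; the bolt lies on it, its knob being the highest point of the case, 130 mm above the table.
- shutter: Blue board, loose in its track, 120 (x) x 380 (y) x 12 mm, about 0.6 kg; origin at the centre of its underside, axes as the case's when square; top 78 mm above the table. Slides at 3 to 8 N. Starts with its centre at case x -22 to -4 mm; home is x = 55 mm. It has a few mm of side play, different every time: once one end leads by roughly 8 to 20 mm it wedges fast, and only pushing the lagging end (up to 20 N at first) frees it.
- knob_left (a point): Top centre of the left (+y) orange knob: an upright round peg 22 mm in diameter and 40 mm tall, fixed on the shutter 150 mm from its middle, midway across its 120 mm depth. Push its robot-side flank low, some 10 mm above the board.
- knob_right (a point): Top centre of the same knob at the right (-y) end.
- edge_left (a point): Point on the top of the shutter's leading (far, +x) edge, 180 mm to the left of its middle; fully home it touches the end stop, case x = 115 mm.
- edge_right (a point): The same point 180 mm to the right of its middle.
- bolt (a joint): Slide of the bolt, m: 0 drawn back, 0.070 fully across; starts at 0 to 0.008. Moves towards the case's -y against 2 N of friction and stays where left. Its steel rod, 12 mm thick, centre 101 mm above the table at case x = 33 mm, then lies close on the robot's side of the right-hand orange knob; it passes only when that knob is home to within about 4 mm.
- bolt_knob (a point): Top centre of the bolt's red knob, an upright peg 14 mm in diameter standing 29 mm up from the rod's centre line (top 130 mm above the table), at case x = 33 mm, y = 30 mm when drawn back. The space on its +y side over the bridge is clear for pushing.
- ink_bottle: Ink bottle, 38 mm in diameter, 75 mm tall, standing on the table to the left of the case; origin under its centre. Bystander.
- water_cup: White cup, 68 mm across, 85 mm tall, standing to the right of the case; origin under its centre. Bystander.
- tape_tin: Yellow tin, 70 mm across, 30 mm tall, standing to the left of the case; origin under its centre. Bystander.

How it is judged:
By the outcome, as a careful person would: the job done as asked, in the order asked, and still so for the second after the job is handed in, with the robot touching nothing.
It also fails if it takes over 72 s, if anything falls off the work surface, if the arm or the gripper's body presses on something with over 40 N, if the wrist force passes 120 N, or if a joint passes its speed limit or range.

### The arm

A 6-joint arm with a two-finger parallel gripper is mounted at the origin on the work surface. World frame = base frame: x ahead of the robot, y to its left, z up, the work surface at z = 0. Lengths are in m, angles in rad, forces in N, time in s.
With the tool pointing down it reaches from about 0.25 to 0.775 m from the base axis. Payload 4 kg.
Tool frame: the origin (TCP) lies at the very end of the fingers, on their centre line; the grasp point (between the pads) lies 19 mm behind it; z points along the fingers, y is the line along which they close (so a half turn about z gives the same grasp; the last joint's range is limited). The gripper opens to 94 mm and grips with 3 to 60 N. Pads are 16 mm wide; open, the fingers measure 119 mm over their backs; the gripper's body (75 mm by 177 mm) begins 78 mm behind the grasp point.
Start: joints at [-1.407, 0.087, 1.371, -0, 1.684, -0.103], TCP at [0.145, -0.531, 0.206] pointing down, gripper open.
Joint ranges: [-3.1, 3.1], [-0.76, 2.03], [0.27, 2.55], [-1.08, 4.22], [0.17, 2.65], [-2.57, 2.57]. Speed limits (rad/s): [2.79, 2.79, 3.14, 3.14, 3.14, 3.14].

### API

Orientations are given as a unit quaternion [w, x, y, z].
In Python, from cell import ctrl, capture, job gives the robot as it stands.
- The arm moves only by the tool carry_out, never from a script. Its argument "series" is a list of rows, each a list of 7 numbers: the shift along the tool's x, y, z in mm, then the turn, a rotation vector about the tool's x, y, z in rad, then the opening, from -1 (shut) to 1 (fully open), so that 0 is half open. In form: [[dx, dy, dz, wx, wy, wz, jaw], ...]. A call has 1 to 20 rows; each row shifts and turns the commanded pose from where the row before left it, along the tool's axes as they then stand; what a row does not reach is not made up. A row lasts 1/10 s, in which the tool goes at most 50 mm and 8.59 degrees, less where a joint would pass 70% of its speed; a pose out of reach is approached as far as the arm can. A call is refused whole if a number of a shift passes 50 or a number of a turn 0.15, either way. A call with a gripper value outside its range is refused whole. The fingers move at their own pace and stop on an object; "force" is the grip in N (left out, the last holds). Time passes only in rows, so rows that do not move let the fingers close. It gives the time, the measured TCP pose, the force, the opening and the grip force at its end, in the units of the state.
- ctrl.observe(): the state, without advancing time (a new reading comes with each control period).
- capture(name): name is "scene" or "top"; returns a dict with "image" (400x640x3 uint8, red, green, blue), "z_map" (400x640 float32, m along the optical axis (not along the pixel's ray), 0 where there is no reading), "mtx" (3x3 intrinsics, pixels), "k1" (the pictures are not rectified: a ray, as slopes to the right and down, at radius r is drawn at 1 + k1 r^2 times it, then the intrinsics apply), "origin" and "orientation" of the camera in the world. Camera axes: x right, y up, looking along -z (the intrinsics and any distortion apply to the point x, -y, -z); pixel columns grow to the right and rows downward; lengths in m; the calibration is good to about 2 mm. A picture is of the moment at which its call begins.
- job.sign_off(): hands the job in; it is judged then, once.
The state is a dict: "clock": time; "joint_pos": joint angles; "joint_velocities": joint speeds; "effort": joint torques, N m; "tool_pos": TCP position; "ee_rot": TCP orientation; "wrist_force": force on the tool from outside, world axes, zero at the start; "torque": the same for the moment, N m; "opening": finger opening in m; "finger_force": force on a finger pad.
Only numpy, scipy, OpenCV 4.12 (cv2) and the standard library are available. Lean on these libraries where they do the work, as an engineer would, in place of code of your own. Each camera call takes 0.05 s, during which the arm holds its last target. There are 200 camera calls.

## Working session

There is one attempt and no reset: what is moved stays moved. The work goes in short steps, Python scripts to look and compute and a tool call to move; the robot and the scene stay as the last step left them, time stands still between calls to the robot, and variables do not carry over. Pictures are saved under pics/ and viewed, at most 10 in all, crops included, and the job is handed in when it is done.

Besides the shell and the picture viewer there is one more tool, called as name(argument=value, ...), one argument or row to a line, values as JSON. carry_out: Moves the arm, as the interface text tells. Its arguments: {"type":"object","properties":{"series":{"type":"array","items":{"type":"array","items":{"type":"number"}}},"force":{"type":"number"}},"required":["series"]}

```bash
mkdir -p pics; ls; cat > h.py <<'E'
import numpy as np, cv2
from cell import ctrl, capture, job
from scipy.spatial.transform import Rotation as R
def rot(q): return R.from_quat([q[1],q[2],q[3],q[0]]).as_matrix()
def ray(c,u,v):
    K=c["mtx"]; p=np.array([(u-K[0,2])/K[0,0],(v-K[1,2])/K[1,1]]); d=p.copy()
    for _ in range(20): d=p/(1+c["k1"]*(d@d))
    return np.array([d[0],-d[1],-1.])
def onz(c,u,v,z):
    d=rot(c["orientation"])@ray(c,u,v); o=np.array(c["origin"]); return o+d*(z-o[2])/d[2]
def save(c,n): cv2.imwrite("pics/"+n+".png",c["image"][:,:,::-1])
def blobs(c,name,minA=25):
    h=cv2.cvtColor(np.ascontiguousarray(c["image"]),cv2.COLOR_RGB2HSV)
    lo,hi={"orange":((8,150,120),(20,255,255)),"red":((0,150,80),(5,255,255)),"blue":((100,120,50),(125,255,255))}[name]
    n,l,s,ce=cv2.connectedComponentsWithStats(cv2.inRange(h,lo,hi))
    return [(s[i].tolist(),ce[i].round(1).tolist()) for i in range(1,n) if s[i][4]>=minA]
E
python3 - <<'E'
from h import *
for n in("scene","top"):
    c=capture(n); save(c,n+"0"); print(n,c["origin"],c["mtx"].tolist() if hasattr(c["mtx"],'tolist') else c["mtx"],c["k1"])
    for k in("orange","red","blue"): print(k,blobs(c,k))
print(ctrl.observe())
E
```

```text
pics
scene [ 0.84670506 -0.44013274  0.89037524] [[438.2689171473351, 0.0, 316.53676318829923], [0.0, 438.2689171473351, 198.63594246914863], [0.0, 0.0, 1.0]] -0.0629223501635256
orange [([318, 151, 7, 6, 35], [320.6, 153.5]), ([232, 245, 8, 8, 53], [235.5, 248.4]), ([427, 252, 9, 8, 56], [430.9, 255.4])]
red [([443, 242, 9, 8, 56], [447.1, 245.8]), ([264, 278, 20, 20, 314], [273.7, 287.3])]
blue [([149, 0, 45, 28, 482], [166.6, 7.9]), ([288, 146, 59, 46, 1215], [316.4, 169.5]), ([210, 222, 69, 60, 1916], [245.4, 251.1]), ([440, 225, 8, 7, 46], [443.7, 227.8]), ([336, 336, 84, 15, 464], [377.8, 343.5])]
top [0.41707862 0.03709708 1.15808372] [[460.5050284748322, 0.0, 319.002144582487], [0.0, 460.5050284748322, 205.04186868728192], [0.0, 0.0, 1.0]] -0.05424841299870204
orange [([300, 121, 8, 9, 42], [304.4, 125.4]), ([273, 174, 5, 26, 71], [275.0, 187.0]), ([420, 186, 5, 24, 91], [421.7, 197.5]), ([265, 252, 5, 24, 76], [267.1, 263.2]), ([416, 262, 5, 26, 90], [417.7, 274.4])]
red [([284, 95, 9, 10, 70], [288.2, 99.3]), ([400, 188, 19, 19, 268], [409.1, 197.4]), ([332, 205, 6, 7, 32],
[... 197 characters left out ...]
clock': 0.1, 'joint_pos': array([-1.40709277e+00,  8.78723823e-02,  1.37207873e+00, -3.70314423e-05,
        1.68359408e+00, -1.03091946e-01]), 'joint_velocities': array([-0.00030765, -0.00175284, -0.00245765, -0.0007506 , -0.00017806,
        0.00076529]), 'effort': array([ 2.10994134e-03, -3.41252124e+01, -3.03301048e+01,  7.19696190e-02,
        3.03722033e-02, -9.21030369e-05]), 'tool_pos': array([ 0.14491037, -0.53006143,  0.20443836]), 'ee_rot': array([-9.75264179e-04,  9.91115509e-01,  1.33000357e-01, -4.79737525e-05]), 'wrist_force': array([0.51393059, 0.94919189, 0.16787911]), 'torque': array([0.03057982, 0.02535138, 0.00332861]), 'finger_force': 0.0, 'opening': 0.09390658448452618}
```

View pics/top0.png

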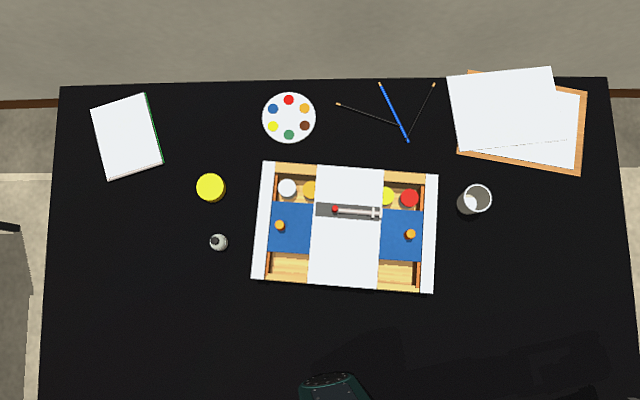

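View pics/scene0.png

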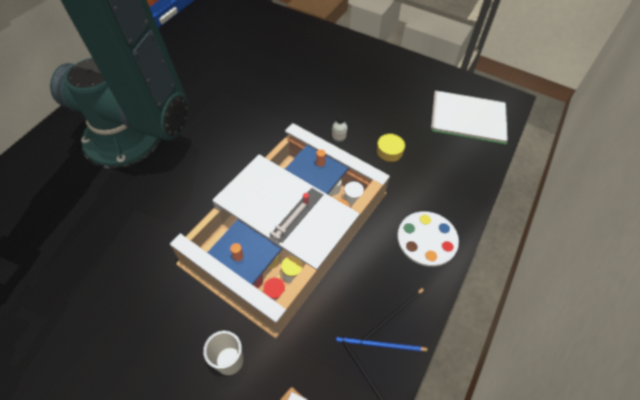

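The top view shows the left knob at about (280,225), the right knob at (411,234), the red bolt knob at (335,208), and the case outer corners near (263,161), (438,174), (433,293), (251,278). The bottle (218,242) and tin (210,187) are to the left, the cup (475,199) to the right.

```bash
cat >> h.py <<'E'
def case(c):
    g=c["image"].max(2); m=((g>90)*255).astype(np.uint8)
    m[:, :235]=0; m[:,447:]=0; m[:150]=0; m[305:]=0
    m=cv2.morphologyEx(m,cv2.MORPH_OPEN,np.ones((5,5)))
    cs=cv2.findContours(m,cv2.RETR_EXTERNAL,cv2.CHAIN_APPROX_NONE)[0]; k=max(cs,key=cv2.contourArea)
    P=np.array([onz(c,*p[0],.087)[:2] for p in k],np.float32)
    (cx,cy),(w,h),a=r=cv2.minAreaRect(P); return r,cv2.boxPoints(r)
def knob(c,u,v,z,col="orange",r=11):
    h=cv2.cvtColor(np.ascontiguousarray(c["image"]),cv2.COLOR_RGB2HSV)
    lo,hi={"orange":((6,130,90),(22,255,255)),"red":((0,130,60),(6,255,255))}[col]
    m=cv2.inRange(h,lo,hi); q=np.zeros_like(m); q[v-r:v+r+1,u-r:u+r+1]=m[v-r:v+r+1,u-r:u+r+1]
    y,x=np.nonzero(q); return x.mean(),y.mean(),len(x),x.min(),x.max(),y.min(),y.max()
E
python3 - <<'E'
from h import *
c=capture("top"); r,b=case(c); print(r);print(b)
for u,v,z,col in((280,225,.118,"orange"),(411,234,.118,"orange"),(335,208,.13,"red")):
    k=knob(c,u,v,z,col); print(k,onz(c,k[0],k[1],z).round(4))
d=capture("scene")
for u,v,z,col in((320.6,152,.118,0),(235.5,247,.118,0),(306,197,.13,0)): print(onz(d,u,v,z).round(4))
i=c["image"][150:305,240:450]; cv2.imwrite("pics/crop.png",cv2.resize(i,None,fx=3.8,fy=3.8,interpolation=cv2.INTER_CUBIC)[:,:,::-1])
E
```

```text
((0.5425348281860352, -0.018132776021957397), (0.422770619392395, 0.2836237847805023), 84.31304168701172)
[[ 0.38047403 -0.21442507]
 [ 0.6627019  -0.24253027]
 [ 0.7045956   0.17815952]
 [ 0.42236775  0.20626472]]
(np.float64(280.0810810810811), np.float64(225.64864864864865), 37, np.int64(275), np.int64(284), np.int64(220), np.int64(229)) [0.54   0.1325 0.118 ]
(np.float64(409.5774647887324), np.float64(233.7887323943662), 71, np.int64(404), np.int64(415), np.int64(229), np.int64(238)) [ 0.5164 -0.161   0.118 ]
(np.float64(334.3333333333333), np.float64(208.30769230769232), 39, np.int64(332), np.int64(337), np.int64(205), np.int64(212)) [0.576  0.0086 0.13  ]
[0.5432 0.1363 0.118 ]
[ 0.5176 -0.1618  0.118 ]
[0.5817 0.0047 0.13  ]
```

View pics/crop.png

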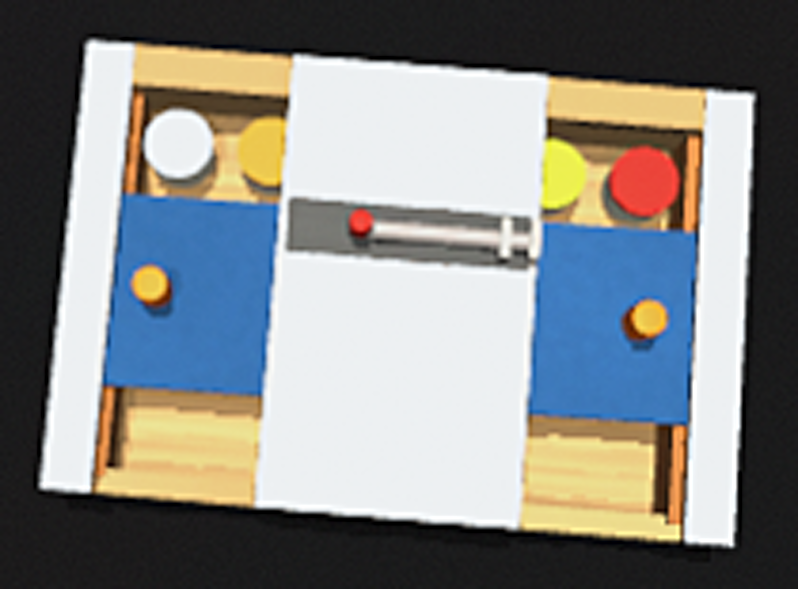

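The crop confirms it: left knob at crop (150,283), right knob at (649,316), bolt knob at (360,222), bolt drawn back. Case centre is about (0.5425, -0.018) with yaw -0.099. In the case frame the knobs are at x of about -16 mm (left) and -11 mm (right), so the left end goes first. I'll align the tool with the case, shut the fingers and fly over to the left knob.

carry_out(
  series=[
    [0, 0, 0, 0, 0, 0.122, -1],
    [0, 0, 0, 0, 0, 0.122, -1],
    [0, 0, 0, 0, 0, 0.122, -1],
    [18.9, -43.6, 0, 0, 0, 0, -1],
    [18.9, -43.6, 0, 0, 0, 0, -1],
    [18.9, -43.6, 0, 0, 0, 0, -1],
    [18.9, -43.6, 0, 0, 0, 0, -1],
    [18.9, -43.6, 0, 0, 0, 0, -1],
    [18.9, -43.6, 0, 0, 0, 0, -1],
    [18.9, -43.6, 0, 0, 0, 0, -1],
    [18.9, -43.6, 0, 0, 0, 0, -1],
    [18.9, -43.6, 0, 0, 0, 0, -1],
    [18.9, -43.6, 0, 0, 0, 0, -1],
    [18.9, -43.6, 0, 0, 0, 0, -1],
    [18.9, -43.6, 0, 0, 0, 0, -1],
    [18.9, -43.6, 0, 0, 0, 0, -1],
    [18.9, -43.6, 0, 0, 0, 0, -1],
    [18.9, -43.6, 0, 0, 0, 0, -1],
    [18.9, -43.6, 0, 0, 0, 0, -1],
    [0, 0, 0, 0, 0, 0, -1],
  ],
)

```text
clock: 2.2
tool_pos: [0.516, 0.1381, 0.2037]
ee_rot: [-0.001, 0.999, -0.046, -0.001]
wrist_force: [-0.3, -1.1, -0.6]
opening: 0.0002
finger_force: 0.0
```

carry_out(
  series=[
    [0, 0, 40, 0, 0, 0, -1],
    [0, 0, 40, 0, 0, 0, -1],
    [0, 0, 30, 0, 0, 0, -1],
    [0, 0, 7, 0, 0, 0, -1],
    [0, 0, 0, 0, 0, 0, -1],
    [3, 0, 0, 0, 0, 0, -1],
    [3, 0, 0, 0, 0, 0, -1],
    [3, 0, 0, 0, 0, 0, -1],
    [3, 0, 0, 0, 0, 0, -1],
    [2, 0, 0, 0, 0, 0, -1],
    [0, 0, 0, 0, 0, 0, -1],
  ],
)

```text
clock: 3.3
tool_pos: [0.5292, 0.1324, 0.0887]
ee_rot: [-0.0, 0.999, -0.05, 0.0]
wrist_force: [-3.3, 0.4, 2.4]
opening: 0.0005
finger_force: 1.5
```

```bash
cat >> h.py <<'E'
C=np.array([.5425,-.0181]); YAW=-.095
def cf(p):
    d=np.array(p)[:2]-C; s,k=np.sin(YAW),np.cos(YAW); return (np.array([d[0]*k+d[1]*s,-d[0]*s+d[1]*k])*1000).round(1)
E
python3 - <<'E'
from h import *
s=ctrl.observe(); print(cf(s["tool_pos"]),s["tool_pos"],s["wrist_force"])
c=capture("top"); i=c["image"][150:305,240:450]; cv2.imwrite("pics/crop1.png",cv2.resize(i,None,fx=3.8,fy=3.8,interpolation=cv2.INTER_CUBIC)[:,:,::-1])
E
```

```text
[-27.5 148.6] [0.52920407 0.13240495 0.08872673] [-3.32403035  0.36696041  2.35332134]
```

View pics/crop1.png

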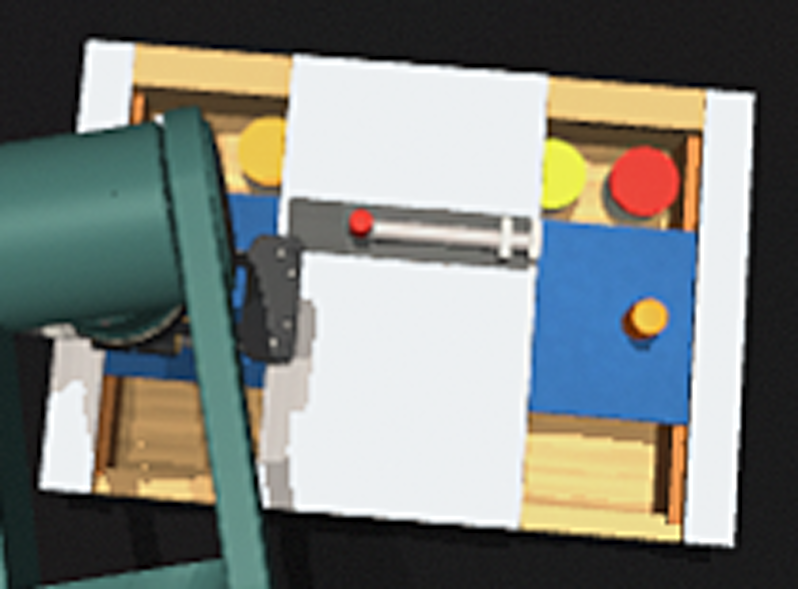

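The picture shows the left end advanced slightly (lower blue edge at crop y about 378, was 385), with the right knob unchanged at (649,316). Contact force is about 3 N. Switching to the right knob.

carry_out(
  series=[
    [-11, 0, 0, 0, 0, 0, -1],
    [0, 0, -26, 0, 0, 0, -1],
    [0, 48, 0, 0, 0, 0, -1],
    [0, 49.5, 0, 0, 0, 0, -1],
    [0, 49.5, 0, 0, 0, 0, -1],
    [0, 49.5, 0, 0, 0, 0, -1],
    [0, 49.5, 0, 0, 0, 0, -1],
    [0, 49.5, 0, 0, 0, 0, -1],
    [0, 0, 0, 0, 0, 0, -1],
    [0, 0, 28, 0, 0, 0, -1],
    [3, 0, 0, 0, 0, 0, -1],
    [3, 0, 0, 0, 0, 0, -1],
    [3, 0, 0, 0, 0, 0, -1],
    [3, 0, 0, 0, 0, 0, -1],
    [3, 0, 0, 0, 0, 0, -1],
    [0, 0, 0, 0, 0, 0, -1],
  ],
)

```text
clock: 4.95
tool_pos: [0.504, -0.162, 0.0873]
ee_rot: [0.0, 0.999, -0.049, 0.0]
wrist_force: [-2.6, 0.9, 2.5]
opening: 0.0009
finger_force: 1.5
```

```bash
python3 - <<'E'
from h import *
s=ctrl.observe(); print(cf(s["tool_pos"]),s["tool_pos"],s["wrist_force"])
E
```

```text
[ -24.7 -146.9] [ 0.50401666 -0.16204138  0.08727176] [-2.61775877  0.91245869  2.50096547]
```

carry_out(
  series=[
    [-10, 0, 0, 0, 0, 0, -1],
    [0, 0, -26, 0, 0, 0, -1],
    [0, -48, 0, 0, 0, 0, -1],
    [0, -49.5, 0, 0, 0, 0, -1],
    [0, -49.5, 0, 0, 0, 0, -1],
    [0, -49.5, 0, 0, 0, 0, -1],
    [0, -49.5, 0, 0, 0, 0, -1],
    [0, -49.5, 0, 0, 0, 0, -1],
    [0, 0, 0, 0, 0, 0, -1],
    [0, 0, 26, 0, 0, 0, -1],
    [4, 0, 0, 0, 0, 0, -1],
    [3, 0, 0, 0, 0, 0, -1],
    [3, 0, 0, 0, 0, 0, -1],
    [3, 0, 0, 0, 0, 0, -1],
    [3, 0, 0, 0, 0, 0, -1],
    [0, 0, 0, 0, 0, 0, -1],
  ],
)

```text
clock: 6.55
tool_pos: [0.5396, 0.1308, 0.0871]
ee_rot: [0.0, 0.999, -0.05, 0.001]
wrist_force: [-1.7, -0.7, 1.2]
opening: 0.0004
finger_force: 0.6
```

```bash
python3 - <<'E'
from h import *
s=ctrl.observe(); print(cf(s["tool_pos"]),s["tool_pos"],s["wrist_force"])
E
```

```text
[-17. 148.] [0.5395759  0.13083224 0.08705599] [-1.70413941 -0.71318414  1.16866824]
```

carry_out(
  series=[
    [-15, 0, 0, 0, 0, 0, -1],
    [0, 0, -26, 0, 0, 0, -1],
    [0, 48, 0, 0, 0, 0, -1],
    [0, 49.5, 0, 0, 0, 0, -1],
    [0, 49.5, 0, 0, 0, 0, -1],
    [0, 49.5, 0, 0, 0, 0, -1],
    [0, 49.5, 0, 0, 0, 0, -1],
    [0, 49.5, 0, 0, 0, 0, -1],
    [0, 0, 0, 0, 0, 0, -1],
    [0, 0, 26, 0, 0, 0, -1],
    [5, 0, 0, 0, 0, 0, -1],
    [3, 0, 0, 0, 0, 0, -1],
    [3, 0, 0, 0, 0, 0, -1],
    [3, 0, 0, 0, 0, 0, -1],
    [3, 0, 0, 0, 0, 0, -1],
    [2, 0, 0, 0, 0, 0, -1],
    [0, 0, 0, 0, 0, 0, -1],
  ],
)

```text
clock: 8.25
tool_pos: [0.5139, -0.1632, 0.087]
ee_rot: [0.0, 0.999, -0.049, 0.0]
wrist_force: [-2.5, 0.3, 3.2]
opening: 0.0006
finger_force: 1.6
```

```bash
python3 - <<'E'
from h import *
s=ctrl.observe(); print(cf(s["tool_pos"]),s["tool_pos"],s["wrist_force"])
E
```

```text
[ -14.7 -147.1] [ 0.51392232 -0.16318188  0.08704885] [-2.47961139  0.2875125   3.23954848]
```

carry_out(
  series=[
    [-12, 0, 0, 0, 0, 0, -1],
    [0, 0, -26, 0, 0, 0, -1],
    [0, -48, 0, 0, 0, 0, -1],
    [0, -49.5, 0, 0, 0, 0, -1],
    [0, -49.5, 0, 0, 0, 0, -1],
    [0, -49.5, 0, 0, 0, 0, -1],
    [0, -49.5, 0, 0, 0, 0, -1],
    [0, -49.5, 0, 0, 0, 0, -1],
    [0, 0, 0, 0, 0, 0, -1],
    [0, 0, 26, 0, 0, 0, -1],
    [5, 0, 0, 0, 0, 0, -1],
    [3, 0, 0, 0, 0, 0, -1],
    [3, 0, 0, 0, 0, 0, -1],
    [3, 0, 0, 0, 0, 0, -1],
    [3, 0, 0, 0, 0, 0, -1],
    [0, 0, 0, 0, 0, 0, -1],
  ],
)

```text
clock: 9.85
tool_pos: [0.5484, 0.13, 0.0871]
ee_rot: [0.0, 0.999, -0.05, 0.0]
wrist_force: [-1.1, -0.3, 1.5]
opening: 0.0004
finger_force: 0.9
```

```bash
python3 - <<'E'
from h import *
s=ctrl.observe(); print(cf(s["tool_pos"]),s["tool_pos"],s["wrist_force"])
E
```

```text
[ -8.2 147.9] [0.54841055 0.12995136 0.08709904] [-1.05081421 -0.29802991  1.53983961]
```

carry_out(
  series=[
    [-14, 0, 0, 0, 0, 0, -1],
    [0, 0, -26, 0, 0, 0, -1],
    [0, 48, 0, 0, 0, 0, -1],
    [0, 49.5, 0, 0, 0, 0, -1],
    [0, 49.5, 0, 0, 0, 0, -1],
    [0, 49.5, 0, 0, 0, 0, -1],
    [0, 49.5, 0, 0, 0, 0, -1],
    [0, 49.5, 0, 0, 0, 0, -1],
    [0, 0, 0, 0, 0, 0, -1],
    [0, 0, 26, 0, 0, 0, -1],
    [5, 0, 0, 0, 0, 0, -1],
    [3, 0, 0, 0, 0, 0, -1],
    [3, 0, 0, 0, 0, 0, -1],
    [3, 0, 0, 0, 0, 0, -1],
    [3, 0, 0, 0, 0, 0, -1],
    [3, 0, 0, 0, 0, 0, -1],
    [0, 0, 0, 0, 0, 0, -1],
  ],
)

```text
clock: 11.55
tool_pos: [0.5251, -0.1642, 0.0871]
ee_rot: [0.0, 0.999, -0.049, 0.0]
wrist_force: [-2.7, 0.9, 2.8]
opening: 0.0004
finger_force: 1.4
```

```bash
python3 - <<'E'
from h import *
s=ctrl.observe(); print(cf(s["tool_pos"]),s["tool_pos"],s["wrist_force"])
E
```

```text
[  -3.5 -147.1] [ 0.52505799 -0.16424703  0.08710379] [-2.67611277  0.86605631  2.80069947]
```

carry_out(
  series=[
    [-14, 0, 0, 0, 0, 0, -1],
    [0, 0, -26, 0, 0, 0, -1],
    [0, -48, 0, 0, 0, 0, -1],
    [0, -49.5, 0, 0, 0, 0, -1],
    [0, -49.5, 0, 0, 0, 0, -1],
    [0, -49.5, 0, 0, 0, 0, -1],
    [0, -49.5, 0, 0, 0, 0, -1],
    [0, -49.5, 0, 0, 0, 0, -1],
    [0, 0, 0, 0, 0, 0, -1],
    [0, 0, 26, 0, 0, 0, -1],
    [5, 0, 0, 0, 0, 0, -1],
    [3, 0, 0, 0, 0, 0, -1],
    [3, 0, 0, 0, 0, 0, -1],
    [3, 0, 0, 0, 0, 0, -1],
    [3, 0, 0, 0, 0, 0, -1],
    [1, 0, 0, 0, 0, 0, -1],
    [0, 0, 0, 0, 0, 0, -1],
  ],
)

```text
clock: 13.25
tool_pos: [0.558, 0.1291, 0.0871]
ee_rot: [0.0, 0.999, -0.05, 0.0]
wrist_force: [-2.4, -1.4, 2.0]
opening: 0.0006
finger_force: 1.4
```

```bash
python3 - <<'E'
from h import *
s=ctrl.observe(); print(cf(s["tool_pos"]),s["tool_pos"],s["wrist_force"])
E
```

```text
[  1.5 148. ] [0.55800273 0.12911266 0.08709997] [-2.36181974 -1.40766298  2.01855728]
```

carry_out(
  series=[
    [-14, 0, 0, 0, 0, 0, -1],
    [0, 0, -26, 0, 0, 0, -1],
    [0, 48, 0, 0, 0, 0, -1],
    [0, 49.5, 0, 0, 0, 0, -1],
    [0, 49.5, 0, 0, 0, 0, -1],
    [0, 49.5, 0, 0, 0, 0, -1],
    [0, 49.5, 0, 0, 0, 0, -1],
    [0, 49.5, 0, 0, 0, 0, -1],
    [0, 0, 0, 0, 0, 0, -1],
    [0, 0, 26, 0, 0, 0, -1],
    [6, 0, 0, 0, 0, 0, -1],
    [3, 0, 0, 0, 0, 0, -1],
    [3, 0, 0, 0, 0, 0, -1],
    [3, 0, 0, 0, 0, 0, -1],
    [3, 0, 0, 0, 0, 0, -1],
    [3, 0, 0, 0, 0, 0, -1],
    [0, 0, 0, 0, 0, 0, -1],
  ],
)

```text
clock: 14.95
tool_pos: [0.536, -0.1653, 0.0871]
ee_rot: [0.0, 0.999, -0.049, 0.0]
wrist_force: [-3.0, 0.3, 1.9]
opening: 0.0004
finger_force: 1.3
```

```bash
python3 - <<'E'
from h import *
s=ctrl.observe(); print(cf(s["tool_pos"]),s["tool_pos"],s["wrist_force"])
E
```

```text
[   7.5 -147.2] [ 0.53599233 -0.16532738  0.08709964] [-2.96350477  0.34452565  1.9178791 ]
```

carry_out(
  series=[
    [-15, 0, 0, 0, 0, 0, -1],
    [0, 0, -26, 0, 0, 0, -1],
    [0, -48, 0, 0, 0, 0, -1],
    [0, -49.5, 0, 0, 0, 0, -1],
    [0, -49.5, 0, 0, 0, 0, -1],
    [0, -49.5, 0, 0, 0, 0, -1],
    [0, -49.5, 0, 0, 0, 0, -1],
    [0, -49.5, 0, 0, 0, 0, -1],
    [0, 0, 0, 0, 0, 0, -1],
    [0, 0, 26, 0, 0, 0, -1],
    [5, 0, 0, 0, 0, 0, -1],
    [3, 0, 0, 0, 0, 0, -1],
    [3, 0, 0, 0, 0, 0, -1],
    [3, 0, 0, 0, 0, 0, -1],
    [3, 0, 0, 0, 0, 0, -1],
    [2, 0, 0, 0, 0, 0, -1],
    [0, 0, 0, 0, 0, 0, -1],
  ],
)

```text
clock: 16.65
tool_pos: [0.5691, 0.1281, 0.0871]
ee_rot: [0.0, 0.999, -0.05, 0.0]
wrist_force: [-2.6, 0.6, 1.4]
opening: 0.0009
finger_force: 1.2
```

```bash
python3 - <<'E'
from h import *
s=ctrl.observe(); print(cf(s["tool_pos"]),s["tool_pos"],s["wrist_force"])
E
```

```text
[ 12.7 148. ] [0.5691437  0.12806537 0.08711929] [-2.5981201   0.57908559  1.43152138]
```

carry_out(
  series=[
    [-14, 0, 0, 0, 0, 0, -1],
    [0, 0, -26, 0, 0, 0, -1],
    [0, 48, 0, 0, 0, 0, -1],
    [0, 49.5, 0, 0, 0, 0, -1],
    [0, 49.5, 0, 0, 0, 0, -1],
    [0, 49.5, 0, 0, 0, 0, -1],
    [0, 49.5, 0, 0, 0, 0, -1],
    [0, 49.5, 0, 0, 0, 0, -1],
    [0, 0, 0, 0, 0, 0, -1],
    [0, 0, 26, 0, 0, 0, -1],
    [6, 0, 0, 0, 0, 0, -1],
    [3, 0, 0, 0, 0, 0, -1],
    [3, 0, 0, 0, 0, 0, -1],
    [3, 0, 0, 0, 0, 0, -1],
    [3, 0, 0, 0, 0, 0, -1],
    [3, 0, 0, 0, 0, 0, -1],
    [0, 0, 0, 0, 0, 0, -1],
  ],
)

```text
clock: 18.35
tool_pos: [0.5469, -0.1665, 0.0871]
ee_rot: [0.0, 0.999, -0.049, 0.0]
wrist_force: [-2.9, 0.3, 2.4]
opening: 0.0006
finger_force: 1.4
```

```bash
python3 - <<'E'
from h import *
s=ctrl.observe(); print(cf(s["tool_pos"]),s["tool_pos"],s["wrist_force"])
E
```

```text
[  18.4 -147.3] [ 0.54689369 -0.16646333  0.08712419] [-2.93298379  0.33137444  2.37516899]
```

carry_out(
  series=[
    [-15, 0, 0, 0, 0, 0, -1],
    [0, 0, -26, 0, 0, 0, -1],
    [0, -48, 0, 0, 0, 0, -1],
    [0, -49.5, 0, 0, 0, 0, -1],
    [0, -49.5, 0, 0, 0, 0, -1],
    [0, -49.5, 0, 0, 0, 0, -1],
    [0, -49.5, 0, 0, 0, 0, -1],
    [0, -49.5, 0, 0, 0, 0, -1],
    [0, 0, 0, 0, 0, 0, -1],
    [0, 0, 26, 0, 0, 0, -1],
    [5, 0, 0, 0, 0, 0, -1],
    [3, 0, 0, 0, 0, 0, -1],
    [3, 0, 0, 0, 0, 0, -1],
    [3, 0, 0, 0, 0, 0, -1],
    [3, 0, 0, 0, 0, 0, -1],
    [2, 0, 0, 0, 0, 0, -1],
    [0, 0, 0, 0, 0, 0, -1],
  ],
)

```text
clock: 20.05
tool_pos: [0.5801, 0.127, 0.0871]
ee_rot: [0.0, 0.999, -0.05, 0.0]
wrist_force: [-2.3, -0.7, 1.0]
opening: 0.0004
finger_force: 1.2
```

```bash
python3 - <<'E'
from h import *
s=ctrl.observe(); print(cf(s["tool_pos"]),s["tool_pos"],s["wrist_force"])
E
```

```text
[ 23.6 148. ] [0.58006537 0.12696096 0.08710204] [-2.2642542  -0.7289555   0.97633783]
```

carry_out(
  series=[
    [-14, 0, 0, 0, 0, 0, -1],
    [0, 0, -26, 0, 0, 0, -1],
    [0, 48, 0, 0, 0, 0, -1],
    [0, 49.5, 0, 0, 0, 0, -1],
    [0, 49.5, 0, 0, 0, 0, -1],
    [0, 49.5, 0, 0, 0, 0, -1],
    [0, 49.5, 0, 0, 0, 0, -1],
    [0, 49.5, 0, 0, 0, 0, -1],
    [0, 0, 0, 0, 0, 0, -1],
    [0, 0, 26, 0, 0, 0, -1],
    [6, 0, 0, 0, 0, 0, -1],
    [3, 0, 0, 0, 0, 0, -1],
    [3, 0, 0, 0, 0, 0, -1],
    [3, 0, 0, 0, 0, 0, -1],
    [3, 0, 0, 0, 0, 0, -1],
    [2, 0, 0, 0, 0, 0, -1],
    [0, 0, 0, 0, 0, 0, -1],
  ],
)

```text
clock: 21.75
tool_pos: [0.5567, -0.1674, 0.0871]
ee_rot: [0.0, 0.999, -0.049, 0.0]
wrist_force: [-2.4, -0.0, 2.8]
opening: 0.0005
finger_force: 1.6
```

```bash
python3 - <<'E'
from h import *
s=ctrl.observe(); print(cf(s["tool_pos"]),s["tool_pos"],s["wrist_force"])
E
```

```text
[  28.3 -147.2] [ 0.55669015 -0.16736597  0.08713129] [-2.4237949  -0.02868411  2.81120709]
```

carry_out(
  series=[
    [-17, 0, 0, 0, 0, 0, -1],
    [0, 0, -26, 0, 0, 0, -1],
    [0, -48, 0, 0, 0, 0, -1],
    [0, -49.5, 0, 0, 0, 0, -1],
    [0, -49.5, 0, 0, 0, 0, -1],
    [0, -49.5, 0, 0, 0, 0, -1],
    [0, -49.5, 0, 0, 0, 0, -1],
    [0, -49.5, 0, 0, 0, 0, -1],
    [0, 0, 0, 0, 0, 0, -1],
    [0, 0, 26, 0, 0, 0, -1],
    [7, 0, 0, 0, 0, 0, -1],
    [4, 0, 0, 0, 0, 0, -1],
    [3, 0, 0, 0, 0, 0, -1],
    [3, 0, 0, 0, 0, 0, -1],
    [2, 0, 0, 0, 0, 0, -1],
    [1, 0, 0, 0, 0, 0, -1],
    [0, 0, 0, 0, 0, 0, -1],
  ],
)

```text
clock: 23.45
tool_pos: [0.5888, 0.126, 0.0871]
ee_rot: [0.0, 0.999, -0.05, 0.0]
wrist_force: [-2.3, -1.0, 2.3]
opening: 0.0005
finger_force: 1.3
```

```bash
python3 - <<'E'
from h import *
s=ctrl.observe(); print(cf(s["tool_pos"]),s["tool_pos"],s["wrist_force"])
E
```

```text
[ 32.4 147.8] [0.5888124  0.12599454 0.08709403] [-2.28442068 -1.03476824  2.3341837 ]
```

carry_out(
  series=[
    [-20, 0, 0, 0, 0, 0, -1],
    [0, 0, -26, 0, 0, 0, -1],
    [0, 48, 0, 0, 0, 0, -1],
    [0, 49.5, 0, 0, 0, 0, -1],
    [0, 49.5, 0, 0, 0, 0, -1],
    [0, 49.5, 0, 0, 0, 0, -1],
    [0, 49.5, 0, 0, 0, 0, -1],
    [0, 49.5, 0, 0, 0, 0, -1],
    [0, 0, 0, 0, 0, 0, -1],
    [0, 0, 26, 0, 0, 0, -1],
    [8, 0, 0, 0, 0, 0, -1],
    [5, 0, 0, 0, 0, 0, -1],
    [3, 0, 0, 0, 0, 0, -1],
    [3, 0, 0, 0, 0, 0, -1],
    [2, 0, 0, 0, 0, 0, -1],
    [1, 0, 0, 0, 0, 0, -1],
    [0, 0, 0, 0, 0, 0, -1],
  ],
)

```text
clock: 25.15
tool_pos: [0.5613, -0.1679, 0.087]
ee_rot: [0.0, 0.999, -0.05, 0.0]
wrist_force: [-4.0, -1.1, 3.5]
opening: 0.0006
finger_force: 1.9
```

```bash
python3 - <<'E'
from h import *
s=ctrl.observe(); print(cf(s["tool_pos"]),s["tool_pos"],s["wrist_force"])
E
```

```text
[  33.  -147.4] [ 0.56134769 -0.16791483  0.0869881 ] [-3.9591125  -1.05639832  3.50142385]
```

carry_out(
  series=[
    [1, 0, 0, 0, 0, 0, -1],
    [1, 0, 0, 0, 0, 0, -1],
    [0, 0, 0, 0, 0, 0, -1],
  ],
)

```text
clock: 25.45
tool_pos: [0.562, -0.1681, 0.0868]
ee_rot: [-0.0, 0.999, -0.05, -0.001]
wrist_force: [-7.0, 1.9, 5.1]
opening: 0.0005
finger_force: 3.8
```

```bash
python3 - <<'E'
from h import *
s=ctrl.observe(); print(cf(s["tool_pos"]),s["tool_pos"],s["wrist_force"])
E
```

```text
[  33.7 -147.4] [ 0.5620484  -0.16806001  0.08677373] [-7.00968786  1.86726149  5.05952983]
```

carry_out(
  series=[
    [-22, 0, 0, 0, 0, 0, -1],
    [0, 0, -26, 0, 0, 0, -1],
    [0, -48, 0, 0, 0, 0, -1],
    [0, -49.5, 0, 0, 0, 0, -1],
    [0, -49.5, 0, 0, 0, 0, -1],
    [0, -49.5, 0, 0, 0, 0, -1],
    [0, -49.5, 0, 0, 0, 0, -1],
    [0, -49.5, 0, 0, 0, 0, -1],
    [0, 0, 0, 0, 0, 0, -1],
    [0, 0, 26, 0, 0, 0, -1],
    [9, 0, 0, 0, 0, 0, -1],
    [6, 0, 0, 0, 0, 0, -1],
    [3, 0, 0, 0, 0, 0, -1],
    [2, 0, 0, 0, 0, 0, -1],
    [2, 0, 0, 0, 0, 0, -1],
    [1, 0, 0, 0, 0, 0, -1],
    [1, 0, 0, 0, 0, 0, -1],
    [0, 0, 0, 0, 0, 0, -1],
  ],
)

```text
clock: 27.25
tool_pos: [0.5915, 0.1254, 0.0872]
ee_rot: [0.0, 0.999, -0.05, -0.004]
wrist_force: [-10.4, -0.8, 5.6]
opening: 0.0003
finger_force: 5.2
```

```bash
python3 - <<'E'
from h import *
s=ctrl.observe(); print(cf(s["tool_pos"]),s["tool_pos"],s["wrist_force"])
E
```

```text
[ 35.1 147.5] [0.59146298 0.12544278 0.08721064] [-10.42204065  -0.82384931   5.61210421]
```

carry_out(
  series=[
    [1, 0, 0, 0, 0, 0, -1],
    [0.5, 0, 0, 0, 0, 0, -1],
    [0, 0, 0, 0, 0, 0, -1],
  ],
)

```text
clock: 27.55
tool_pos: [0.5915, 0.1254, 0.0873]
ee_rot: [0.0, 0.999, -0.049, -0.005]
wrist_force: [-14.0, -1.0, 7.4]
opening: 0.0005
finger_force: 7.0
```

carry_out(
  series=[
    [-25, 0, 0, 0, 0, 0, -1],
    [0, 0, -26, 0, 0, 0, -1],
    [0, 48, 0, 0, 0, 0, -1],
    [0, 49.5, 0, 0, 0, 0, -1],
    [0, 49.5, 0, 0, 0, 0, -1],
    [0, 49.5, 0, 0, 0, 0, -1],
    [0, 49.5, 0, 0, 0, 0, -1],
    [0, 49.5, 0, 0, 0, 0, -1],
    [0, 0, 0, 0, 0, 0, -1],
    [0, 0, 26, 0, 0, 0, -1],
    [10, 0, 0, 0, 0, 0, -1],
    [6, 0, 0, 0, 0, 0, -1],
    [3, 0, 0, 0, 0, 0, -1],
    [2, 0, 0, 0, 0, 0, -1],
    [2, 0, 0, 0, 0, 0, -1],
    [1, 0, 0, 0, 0, 0, -1],
    [1, 0, 0, 0, 0, 0, -1],
    [0, 0, 0, 0, 0, 0, -1],
  ],
)

```text
clock: 29.35
tool_pos: [0.5623, -0.1675, 0.0877]
ee_rot: [-0.0, 0.999, -0.049, -0.005]
wrist_force: [-15.5, 2.3, 8.5]
opening: 0.0005
finger_force: 7.4
```

```bash
python3 - <<'E'
from h import *
s=ctrl.observe(); print(cf(s["tool_pos"]),s["tool_pos"],s["wrist_force"])
c=capture("scene"); save(c,"s2"); i=c["image"][110:340,160:400]; cv2.imwrite("pics/s2.png",cv2.resize(i,None,fx=2.5,fy=2.5,interpolation=cv2.INTER_CUBIC)[:,:,::-1])
E
```

```text
[  33.9 -146.9] [ 0.56230647 -0.16750835  0.0876637 ] [-15.48955696   2.31978637   8.54236217]
```

View pics/s2.png

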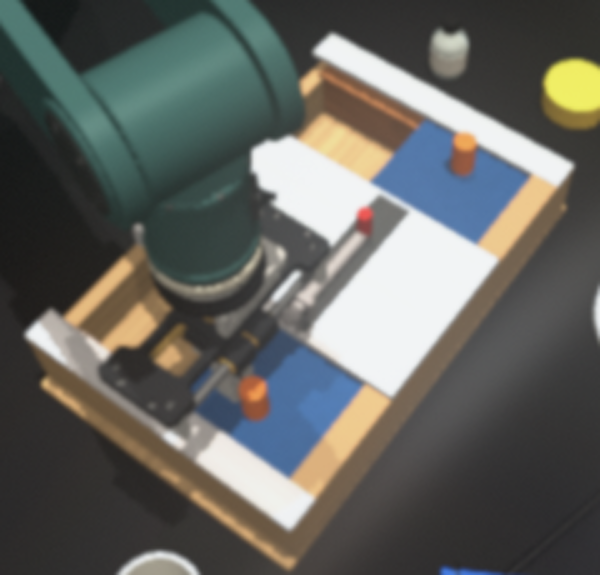

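The scene view shows both board ends flush against the far wall, the left knob at (463,155), the right knob at (254,397), the red bolt knob at (365,220), and the bystanders undisturbed. The contact forces (14 to 15 N with no more travel) agree. Now the bolt.

carry_out(
  series=[
    [-20, 0, 0, 0, 0, 0, -1],
    [0, 0, -45, 0, 0, 0, -1],
    [0, 0, -20, 0, 0, 0, -1],
    [0, -45, 0, 0, 0, 0, -1],
    [3, -45, 0, 0, 0, 0, -1],
    [4, -45, 0, 0, 0, 0, -1],
    [4, -45, 0, 0, 0, 0, -1],
    [4, -32, 0, 0, 0, 0, -1],
    [0, 0, 0, 0, 0, 0, -1],
    [0, 0, 0, 0, 0, 0, -1],
  ],
)

```text
clock: 30.4
tool_pos: [0.5834, 0.0439, 0.1523]
ee_rot: [0.0, 0.999, -0.048, 0.001]
wrist_force: [-0.2, -0.2, 0.3]
opening: 0.0003
finger_force: 0.0
```

```bash
python3 - <<'E'
from h import *
s=ctrl.observe(); print(cf(s["tool_pos"]),s["tool_pos"],s["wrist_force"])
E
```

```text
[34.9 65.6] [0.58342302 0.04385323 0.1522855 ] [-0.19032332 -0.16980743  0.27022208]
```

carry_out(
  series=[
    [-2.5, 0, 22, 0, 0, 0, -1],
    [0, 0, 20, 0, 0, 0, -1],
    [0, 0, 0, 0, 0, 0, -1],
    [0, 8, 0, 0, 0, 0, -1],
    [0, 7, 0, 0, 0, 0, -1],
    [0, 7, 0, 0, 0, 0, -1],
    [0, 7, 0, 0, 0, 0, -1],
    [0, 7, 0, 0, 0, 0, -1],
    [0, 7, 0, 0, 0, 0, -1],
    [0, 7, 0, 0, 0, 0, -1],
    [0, 7, 0, 0, 0, 0, -1],
    [0, 7, 0, 0, 0, 0, -1],
    [0, 7, 0, 0, 0, 0, -1],
    [0, 7, 0, 0, 0, 0, -1],
    [0, 3, 0, 0, 0, 0, -1],
    [0, 2, 0, 0, 0, 0, -1],
    [0, 0, 0, 0, 0, 0, -1],
  ],
)

```text
clock: 32.1
tool_pos: [0.5719, -0.0399, 0.1092]
ee_rot: [0.0, 0.999, -0.05, -0.0]
wrist_force: [0.3, 0.6, 0.8]
opening: 0.0004
finger_force: 0.2
```

```bash
python3 - <<'E'
from h import *
s=ctrl.observe(); print(cf(s["tool_pos"]),s["tool_pos"],s["wrist_force"])
E
```

```text
[ 31.3 -18.9] [ 0.57186529 -0.0399192   0.10918651] [0.3380782  0.57289448 0.77526001]
```

Low force, so the bolt isn't at its stop yet. Continuing gently.

carry_out(
  series=[
    [0, 1, 0, 0, 0, 0, -1],
    [0, 1, 0, 0, 0, 0, -1],
    [0, 1, 0, 0, 0, 0, -1],
    [0, 1, 0, 0, 0, 0, -1],
    [0, 0, 0, 0, 0, 0, -1],
  ],
)

```text
clock: 32.6
tool_pos: [0.5715, -0.0428, 0.1092]
ee_rot: [-0.001, 0.999, -0.049, -0.0]
wrist_force: [-0.2, 2.5, -0.0]
opening: 0.0002
finger_force: 1.8
```

```bash
python3 - <<'E'
from h import *
s=ctrl.observe(); print(cf(s["tool_pos"]),s["tool_pos"],s["wrist_force"])
E
```

```text
[ 31.2 -21.8] [ 0.57151824 -0.04275109  0.10915413] [-0.18283342  2.45210222 -0.02149576]
```

carry_out(
  series=[
    [0, 1, 0, 0, 0, 0, -1],
    [0, 1, 0, 0, 0, 0, -1],
    [0, 1, 0, 0, 0, 0, -1],
    [0, 1, 0, 0, 0, 0, -1],
    [0, 0, 0, 0, 0, 0, -1],
  ],
)

```text
clock: 33.1
tool_pos: [0.5715, -0.0429, 0.1093]
ee_rot: [-0.004, 0.999, -0.049, -0.0]
wrist_force: [1.2, 11.4, -0.2]
opening: 0.0006
finger_force: 6.0
```

```bash
python3 - <<'E'
from h import *
s=ctrl.observe(); print(cf(s["tool_pos"]),s["tool_pos"],s["wrist_force"])
E
```

```text
[ 31.2 -21.9] [ 0.57149939 -0.04290129  0.10929413] [ 1.23467516 11.41306221 -0.18061539]
```

The bolt is hard on its stop: no travel as force rose to 11 N. Retreating clear, then checking.

carry_out(
  series=[
    [0, -16, 0, 0, 0, 0, -1],
    [0, 0, -45, 0, 0, 0, -1],
    [0, 0, -45, 0, 0, 0, -1],
    [-45, 0, -15, 0, 0, 0, -1],
    [-45, 0, -15, 0, 0, 0, -1],
    [-45, 0, 0, 0, 0, 0, -1],
    [-45, 0, 0, 0, 0, 0, -1],
    [-45, 0, 0, 0, 0, 0, -1],
    [0, 0, 0, 0, 0, 0, -1],
    [0, 0, 0, 0, 0, 0, -1],
  ],
)

```text
clock: 34.1
tool_pos: [0.349, -0.0097, 0.2301]
ee_rot: [0.001, 0.999, -0.05, 0.002]
wrist_force: [1.3, -0.2, -0.5]
opening: 0.0006
finger_force: 0.0
```

```bash
python3 - <<'E'
from h import *
c=capture("top"); i=c["image"][150:305,200:500]; cv2.imwrite("pics/t3.png",cv2.resize(i,None,fx=2.6,fy=2.6,interpolation=cv2.INTER_CUBIC)[:,:,::-1])
c=capture("scene"); i=c["image"][110:340,160:400]; cv2.imwrite("pics/s3.png",cv2.resize(i,None,fx=2.5,fy=2.5,interpolation=cv2.INTER_CUBIC)[:,:,::-1])
E
```

```text
(no output)
```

View pics/t3.png

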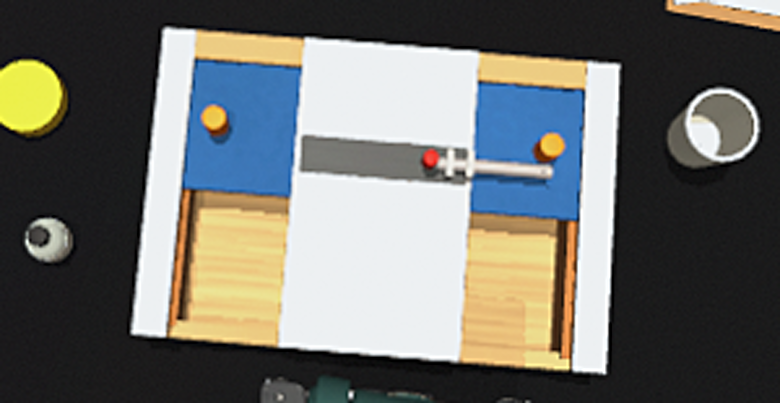

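View pics/s3.png

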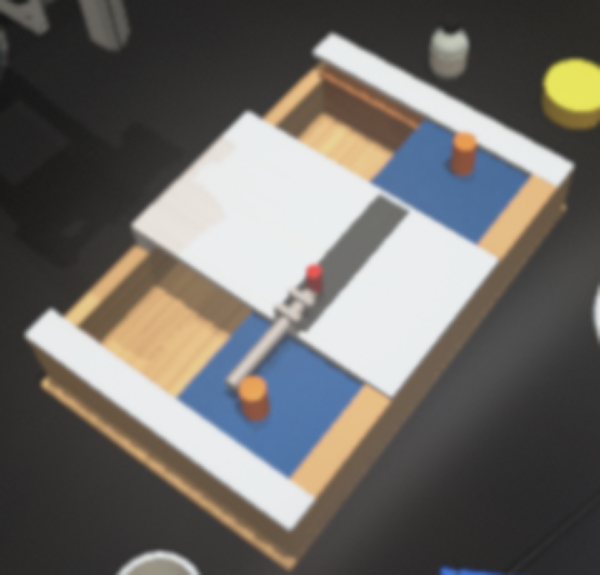

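The top view shows the board flush at both ends (edges at crop y 60–66 left, 82–88 right). The bolt rod lies on the robot's side of the right knob at (551,147), and the bottle, cup and tin haven't moved. The scene view agrees.

```bash
python3 -c "
from cell import job
print(job.sign_off())"
```

```text
the job is handed in; nothing more can be done
None
```

The shutter is home at both ends and the bolt is fully across the right-hand knob, with the bottle, cup and tin left where they stood. The job was handed in at about 34 s, and the highest force I read at the end of any shutter push was about 18 N.

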